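# Load the indexing fixture and hold it four clicks round

### The arm

A 7-joint arm with a two-finger parallel gripper is mounted at the origin on the work surface. World frame = base frame: x ahead of the robot, y to its left, z up, the work surface at z = 0. Lengths are in m, angles in rad, forces in N, time in s.
With the tool pointing down it reaches from about 0.425 to 0.875 m from the base axis. Payload 4.7 kg.
Tool frame: the origin (TCP) lies midway between the tips of the shut fingers; the grasp point (between the pads) lies 19 mm behind it; z points along the fingers, y is the line along which they close (so a half turn about z gives the same grasp; the last joint's range is limited). The gripper opens to 87 mm and grips with 3 to 60 N. Pads are 19 mm wide; open, the fingers measure 117 mm over their backs; the gripper's body (75 mm by 190 mm) begins 51 mm behind the grasp point.
Start: joints at [-1.174, 0.321, -0.07, 1.45, 0.023, 1.371, -0.057], TCP at [0.243, 0.603, 0.223] pointing down, gripper open.
Joint ranges: [-2.86, 2.86], [-0.3, 2.09], [-1.38, 1.24], [0.06, 2.45], [-1.56, 4.7], [0.09, 2.05], [-2.69, 2.69]. Speed limits (rad/s): [2.57, 2.57, 3.14, 3.14, 3.14, 3.14, 3.14].

### API

Orientations are given as a 3x3 rotation matrix whose columns are the frame's x, y, z axes.
In Python, from bench import ctrl, capture gives the robot as it stands.
- The arm moves only by the tool move_arm, never from a script. Its argument "increments" is a list that holds one entry, the list of rows, each a list of 7 numbers: the shift along the tool's x, y, z in mm, then the turn, a rotation vector about the tool's x, y, z in rad, then the closure, from 0 (fully open) to 1 (shut). In form: [[[x, y, z, wx, wy, wz, fingers], ...]]. A call has 1 to 10 rows; each row is the pose to reach, as a shift and turn from the pose commanded when the call began, along the tool's axes at that moment; what a row does not reach only later rows make up. A row lasts 1/8 s, in which the tool goes at most 62.5 mm and 10.7 degrees, less where a joint would pass 70% of its speed; a pose out of reach is approached as far as the arm can. A call with a gripper value outside its range is refused whole. The fingers move at their own pace and stop on an object; the grip force is fixed at half the most. Time passes only in rows, so rows that repeat a pose let the fingers close. It gives the time, the measured TCP pose, the force, the opening and the grip force at its end, in the units of the state.
- ctrl.state(): the state, without advancing time (a new reading comes with each control period).
- capture(name): name is "scene" or "top" or "wrist"; returns a dict with "pixels" (480x640x3 uint8, blue, green, red), "camera_matrix" (3x3 intrinsics, pixels), "xyz" and "rotation" of the camera in the world; the wrist camera has in their place "tool_from_camera" (4x4, takes a point from camera to tool coordinates, whose origin is the TCP and whose axes are the flange's). Camera axes: x right, y up, looking along -z (the intrinsics and any distortion apply to the point x, -y, -z); pixel columns grow to the right and rows downward; lengths in m; the calibration is good to about 2 mm. A picture is of the moment at which its call begins: read the wrist's pose just before it. There is no depth.
- ctrl.hand_in(): hands the job in; it is judged then, once.
The state is a dict: "t": time; "qpos": joint angles; "dq": joint speeds; "joint_efforts": joint torques, N m; "eef_pos": TCP position; "ee_rot": TCP orientation; "ft_force": force on the tool from outside, world axes, zero at the start; "moment": the same for the moment, N m; "width": opening from 0.0 (shut) to 1.0 (fully open); "grasp_force": force on a finger pad.
Only numpy, scipy, OpenCV 4.12 (cv2) and the standard library are available. Lean on these libraries where they do the work, as an engineer would, in place of code of your own. Each camera call takes 0.05 s, during which the arm holds its last target. There are 200 camera calls.

### The job

Swap the two turned parts: the drilled brass bush goes from the round index plate to the middle of the blue waiting pad, and the plain aluminium blank goes from the pad to the middle of the index plate, both standing upright (the black mat is free for setting one aside). Only then swing the plate's red-knobbed lever with the fingers, anticlockwise seen from above, exactly four clicks from its rest stop, without running on into the fifth, and finish still holding it there, because the lever springs back if let go. Leave the other things on the bench where they are.

Things in the scene. Friction and masses are not known exactly. Their poses are not given: they have to be found in the camera images.
- bush_center (a point): the drilled bush: upright brass cylinder, 44 mm diameter, 65 mm tall, about 0.3 kg, black bore mark on top and four dark cross holes round its side near the top; this point is its centre, 32.5 mm above its foot; z along its axis. At the start it stands on the index plate
- blank_center (a point): the blank: upright plain aluminium cylinder, 44 mm diameter, 65 mm tall, about 0.27 kg, only a small dark centre mark on top; this point is its centre, 32.5 mm above its foot; z along its axis. At the start it stands on the blue pad
- plate_top (a point): centre of the top of the index plate: steel disc, 116 mm diameter, on a green round base of 140 mm fixed to the bench; top 42 mm above the bench; it turns about the vertical through this point. The lever, a flat bar at the plate's height, is part of it. Opposite the lever a small block with the click pawl, 36 mm high, reaches 104 mm from the axis
- lever_knob (a point): the red upright round knob on the end of the plate's lever: 24 mm diameter, from 52 to 108 mm above the bench, vertical; this point is on its axis 80 mm above the bench. It stands 130 mm from the axis of the plate, on the robot's side, and travels on a horizontal circle about plate_top. The point's own -x axis points from the plate's axis out along the lever
- index (a joint): turn of plate and lever in rad: 0 at the rest stop (start), growing anticlockwise from above (the knob first moves to the robot's right, -y). Click notches every 0.262 rad (34 mm of knob travel), the fourth at 1.047; end stop 1.833. A spring always drives it back to 0: the knob needs 8 to 10 N to leave a notch, easing to 2 to 4 N as it comes into the next, then a sudden 6 N rise
- pad_top (a point): centre of the top face of the waiting pad: blue disc, 80 mm diameter, 10 mm high, fixed to the bench
- mat_top (a point): centre of the top of the black rubber mat: 90 mm square, 4 mm thick, fixed flat on the bench and empty; a place to set a part aside
- wrench: loose steel spanner, 170 mm long, lying flat near the robot, to be left alone
- vblock: loose dark steel V-block, 60 x 45 x 38 mm, origin under its centre, to be left alone
- jar: loose white jar, 80 mm diameter, 100 mm tall, origin under its centre, to be left alone
- cup: loose yellow cup, 76 mm across the rim, 90 mm tall, origin under its centre, to be left alone
Mind the look-alikes: they are no part of the job. Of the things like the part that bears bush_center, leave any that is orange; of the rest the smaller one is meant.

How it is judged:
By the outcome, as a careful person would: the job done as asked, in the order asked, and still so for the second after the job is handed in, while the arm keeps its last pose, push and grip.
It also fails if it takes over 72 s, if anything falls off the work surface, if the arm or the gripper's body presses on something with over 40 N, if the wrist force passes 120 N, or if a joint passes its speed limit or range.

## Working session

There is one attempt and no reset: what is moved stays moved. The work goes in short steps, Python scripts to look and compute and a tool call to move; the robot and the scene stay as the last step left them, time stands still between calls to the robot, and variables do not carry over. Pictures are saved under pics/ and viewed, at most 10 in all, crops included, and the job is handed in when it is done.

Besides the shell and the picture viewer there is one more tool, called as name([rows], argument=value, ...), one row to a line, values as JSON. move_arm: Moves the arm, as the interface text tells. Its arguments: {"type":"object","properties":{"increments":{"type":"array"}},"required":["increments"]}

```bash
mkdir -p pics && ls && python3 - <<'E'
from bench import ctrl, capture
import cv2, pickle, numpy as np
d={}
for n in ("scene","top"):
    c=capture(n); d[n]=c; cv2.imwrite(f"pics/{n}0.png",c["pixels"])
    print(n,{k:np.round(v,3).tolist() for k,v in c.items() if k!="pixels"})
pickle.dump(d,open("cap0.pkl","wb"))
s=ctrl.state(); print({k:np.round(v,3).tolist() for k,v in s.items()})
E
```

```text
pics
scene {'camera_matrix': [[523.897, 0.0, 323.083], [0.0, 523.897, 245.913], [0.0, 0.0, 1.0]], 'xyz': [1.319, 0.635, 0.78], 'rotation': [[-0.651, -0.449, 0.612], [0.759, -0.382, 0.527], [-0.003, 0.808, 0.589]]}
top {'camera_matrix': [[471.726, 0.0, 320.249], [0.0, 471.726, 242.089], [0.0, 0.0, 1.0]], 'xyz': [0.436, -0.012, 1.094], 'rotation': [[-0.011, 0.991, -0.13], [-0.999, -0.015, -0.031], [-0.032, 0.129, 0.991]]}
{'t': 0.1, 'qpos': [-1.174, 0.322, -0.07, 1.452, 0.023, 1.371, -0.057], 'dq': [0.0, -0.002, -0.0, -0.005, -0.0, 0.001, -0.0], 'joint_efforts': [-0.001, -49.257, -0.406, -31.34, -0.064, 0.039, 0.0], 'eef_pos': [0.243, 0.602, 0.222], 'ee_rot': [[-0.928, 0.374, -0.001], [0.374, 0.928, -0.002], [-0.0, -0.002, -1.0]], 'ft_force': [0.365, -0.458, 0.224], 'moment': [0.053, -0.057, 0.005], 'grasp_force': 0.0, 'width': 1.0}
```

View pics/scene0.png

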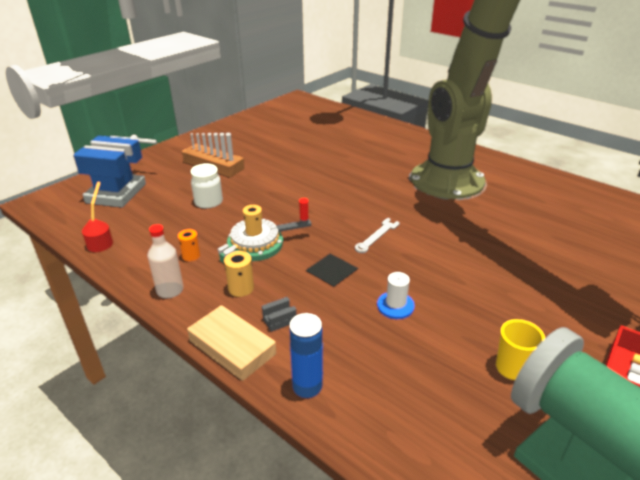

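View pics/top0.png

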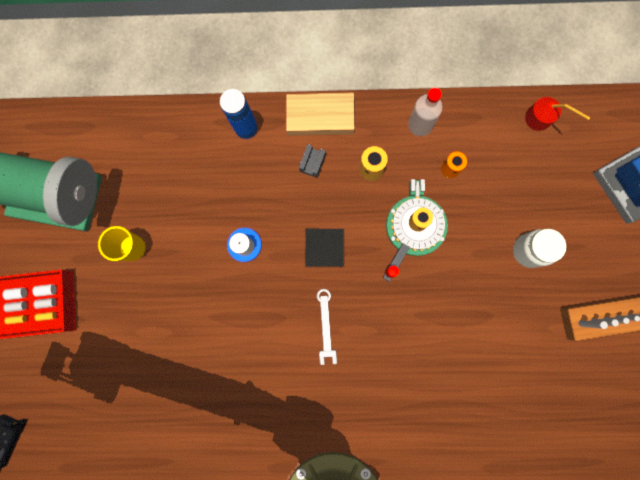

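Candidates like the bush: brass on the plate (top view 421,218), larger brass (374,160), and orange (456,162). The one on the plate fits: it isn't orange and is the smaller of the two brass ones. I'll confirm that in a crop and measure.

```bash
cat > h.py <<'E'
import numpy as np, cv2
def ray(c,u,v):
    K=c["camera_matrix"]; p=np.linalg.inv(K)@np.array([u,v,1.]); 
    return np.array(c["rotation"])@np.array([p[0],-p[1],-1.]), np.array(c["xyz"])
def onz(c,u,v,z):
    d,o=ray(c,u,v); return o+d*(z-o[2])/d[2]
def proj(c,P):
    q=np.array(c["rotation"]).T@(np.array(P)-np.array(c["xyz"])); p=np.array(c["camera_matrix"])@np.array([q[0],-q[1],-q[2]]); return p[:2]/p[2]
def plane_blob(c,mask,z,box):
    """contour of largest blob in box (u0,v0,u1,v1) -> world xy points on plane z"""
    m=np.zeros(mask.shape,np.uint8); u0,v0,u1,v1=box; m[v0:v1,u0:u1]=mask[v0:v1,u0:u1]
    cs,_=cv2.findContours(m,cv2.RETR_EXTERNAL,cv2.CHAIN_APPROX_NONE)
    k=max(cs,key=cv2.contourArea)[:,0]
    return np.array([onz(c,u,v,z)[:2] for u,v in k]),k
def circ(P):
    (x,y),r=cv2.minEnclosingCircle((P*1000).astype(np.float32)); return round(x,1),round(y,1),round(r,1)
E
python3 - <<'E'
import pickle,cv2,numpy as np
from h import *
d=pickle.load(open("cap0.pkl","rb")); c=d["top"]; s=d["scene"]
I=c["pixels"]; H=cv2.cvtColor(I,cv2.COLOR_BGR2HSV); h,S,V=cv2.split(H)
a=cv2.resize(I[120:300,340:500],None,fx=3,fy=3,interpolation=cv2.INTER_CUBIC)[:540]
b=cv2.resize(s["pixels"][190:310,160:340],None,fx=2.8,fy=2.8,interpolation=cv2.INTER_CUBIC)
W=np.zeros((540,480+310,3),np.uint8); W[:,:480]=a; b=cv2.resize(b,(310,207)); W[:207,480:]=b
cv2.imwrite("pics/crop1.png",W)
M=lambda lo,hi:cv2.inRange(H,np.array(lo),np.array(hi))
for n,m,z,box in [("green base",M((50,80,40),(85,255,255)),.030,(370,180,465,270)),
 ("pad",M((100,120,60),(125,255,255)),.010,(215,215,275,275)),
 ("brass top box",M((18,120,120),(32,255,255)),.107,(395,195,450,245)),
 ("blank top",M((0,0,200),(180,60,255)),.075,(222,228,258,258)),
 ("big brass",M((18,120,120),(32,255,255)),.08,(350,135,400,190)),
 ("knob",M((0,150,100),(6,255,255)),.108,(375,255,410,290)),
 ("jar",M((0,0,150),(180,60,255)),.1,(505,220,575,275)),
 ("mat",M((0,0,0),(180,255,45)),.004,(295,220,350,275))]:
    P,k=plane_blob(c,m,z,box); print(n,circ(P),cv2.boundingRect(k), np.round(P.mean(0)*1000,1))
E
```

```text
green base (559.8, -212.9, 40.4) (407, 241, 35, 15) [ 554.4 -212. ]
pad (575.4, 199.6, 39.9) (228, 228, 33, 34) [575.4 199.6]
brass top box (611.6, -194.2, 26.2) (410, 207, 23, 23) [ 611.9 -194.1]
blank top (570.7, 198.1, 22.4) (229, 233, 20, 21) [571.  198.3]
big brass (744.9, -96.8, 38.7) (361, 146, 27, 34) [743.3 -98.3]
knob (503.5, -130.1, 14.5) (386, 265, 14, 13) [ 502.5 -130.8]
jar (550.2, -450.4, 43.7) (524, 229, 42, 37) [ 550.  -449.5]Traceback (most recent call last):
  File "<stdin>", line 18, in <module>
  File "h.py", line 13, in plane_blob
    k=max(cs,key=cv2.contourArea)[:,0]
      ~~~^^^^^^^^^^^^^^^^^^^^^^^^
ValueError: max() iterable argument is empty
```

View pics/crop1.png

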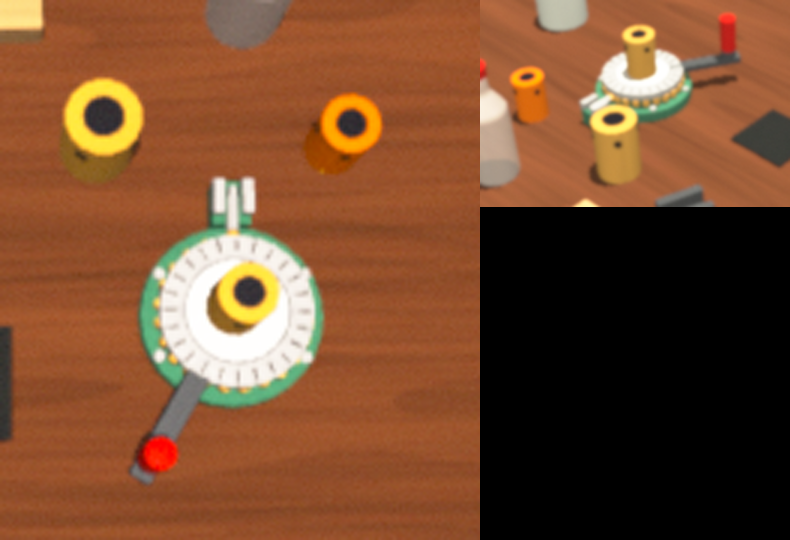

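The crop confirms it: the brass bush on the plate has the black bore and cross holes, and it is smaller than the brass one at crop (103,118); the third is orange. Next: plate axis, mat, and refined tops.

```bash
python3 - <<'E'
import pickle,cv2,numpy as np
from h import *
d=pickle.load(open("cap0.pkl","rb")); c=d["top"]; s=d["scene"]
def hsv(c): return cv2.cvtColor(c["pixels"],cv2.COLOR_BGR2HSV)
H=hsv(c); M=lambda H,lo,hi:cv2.inRange(H,np.array(lo),np.array(hi))
def fit(n,c,m,z,box):
    try: P,k=plane_blob(c,m,z,box)
    except Exception as e: print(n,"fail"); return
    hull=cv2.convexHull((P*1000).astype(np.float32)); e=cv2.fitEllipse(hull)
    print(n,circ(P),"ell",np.round(e[0],1),np.round(e[1],1),cv2.boundingRect(k))
fit("base all (green|white|brass) z~.03",c,M(H,(50,60,30),(90,255,255))|M(H,(0,0,120),(180,70,255)),.03,(380,193,460,260))
w=M(H,(0,0,120),(180,60,255)); w=cv2.morphologyEx(w,cv2.MORPH_OPEN,np.ones((3,3)))
fit("disc",c,w,.042,(380,196,448,252))
fit("bushtop",c,M(H,(20,120,215),(34,255,255)),.107,(395,195,450,245))
fit("mat",c,M(H,(0,0,0),(180,140,70)),.004,(295,220,354,275))
print("mat hand",onz(c,324.7,247.5,.004)," bore",onz(c,340+249.5/3,120+292/3,.107))
Hs=hsv(s)
fit("scene pad",s,M(Hs,(100,120,60),(125,255,255)),.010,(365,280,425,325))
fit("scene blank top",s,M(Hs,(0,0,205),(180,40,255)),.075,(380,268,415,312))
fit("scene knobtop",s,M(Hs,(0,150,60),(6,255,255))|M(Hs,(174,150,60),(180,255,255)),.108,(290,190,320,207))
fit("scene disc",s,M(Hs,(0,0,120),(180,60,255)),.042,(225,210,285,250))
print(np.round(proj(s,(.595,-.2,.042))),np.round(proj(c,(.595,-.2,.042))))
for n,P in dict(knob=(.503,-.130,.108),blank=(.571,.198,.075),bush=(.600,-.197,.107)).items(): print(n,np.round(proj(s,P),1),np.round(proj(c,P),1))
E
```

```text
base all (green|white|brass) z~.03 (608.9, -183.8, 82.9) ell [ 607.8 -194.6] [132.9 160. ] (386, 193, 62, 67)
disc (610.9, -196.7, 67.3) ell [ 614.5 -198.8] [116.2 125.3] (391, 198, 54, 51)
bushtop (615.3, -197.9, 21.1) ell [ 615.3 -197.7] [40.5 41.5] (413, 208, 20, 20)
mat (567.7, 13.6, 59.6) ell [566.7  12.6] [106.9 111. ] (306, 229, 37, 37)
mat hand [0.56620498 0.01173612 0.004     ]  bore [ 0.61497958 -0.19909438  0.107     ]
scene pad (581.1, 204.5, 41.4) ell [580.3 204.4] [77.3 83.8] (377, 294, 37, 25)
scene blank top (572.6, 202.0, 24.0) ell [573.4 201.1] [43.3 47.8] (388, 272, 21, 15)
scene knobtop (510.9, -122.6, 22.8) ell [ 512.7 -122.6] [28.2 47.8] (298, 197, 11, 10)
scene disc (610.2, -192.0, 70.8) ell [ 615.  -192.4] [121.6 135.6] (229, 219, 56, 29)
[259. 227.] [419. 231.]
knob [303.7 199.5] [392.  270.8]
blank [397.6 277.9] [239.  242.7]
bush [256.5 206.3] [422.4 224.4]
```

move_arm([
  [[-40, -22, 2, 0, 0, 0, 0], [-95, -52, 5, 0, 0, 0, 0], [-150, -82, 8, 0, 0, 0, 0], [-205, -112, 10, 0, 0, 0, 0], [-260, -142, 13, 0, 0, 0, 0], [-315, -172, 16, 0, 0, 0, 0], [-370, -202, 18, 0, 0, 0, 0], [-420, -230, 20, 0, 0, 0, 0], [-450, -247, 22, 0, 0, 0, 0], [-456, -250, 22, 0, 0, 0, 0]],
])

```text
t: 1.35
eef_pos: [0.5736, 0.1972, 0.1999]
ee_rot: [[-0.926, 0.378, -0.001], [0.378, 0.926, -0.002], [-0.0, -0.002, -1.0]]
ft_force: [-0.3, 1.0, -0.0]
width: 1.002
grasp_force: 0.0
```

```bash
cat >> h.py <<'E'
def wrist(name):
    from bench import ctrl, capture
    import pickle
    s=ctrl.state(); c=capture("wrist"); T=np.array(c["tool_from_camera"]); R=np.array(s["ee_rot"]); p=np.array(s["eef_pos"])
    c["xyz"]=p+R@T[:3,3]; c["rotation"]=R@T[:3,:3]; c["state"]=s
    cv2.imwrite(f"pics/{name}.png",c["pixels"]); pickle.dump(c,open(name+".pkl","wb")); return c
def st():
    from bench import ctrl
    s=ctrl.state(); R=np.array(s["ee_rot"])
    print("t %.2f"%s["t"],"pos",np.round(np.array(s["eef_pos"])*1000,1),"yaw y %.2f deg"%np.degrees(np.arctan2(R[1,1],R[0,1])),"tilt",np.round(R[:2,2],4),"F",np.round(s["ft_force"],1),"w %.3f g %.1f"%(s["width"],s["grasp_force"]),"q7 %.2f"%s["qpos"][6]); return s
def go(tx,ty,tz):
    """shift in tool axes (mm) to a world TCP target in mm"""
    s=st(); print("tool shift",np.round(np.array(s["ee_rot"]).T@(np.array([tx,ty,tz])-np.array(s["eef_pos"])*1000),1))
E
python3 - <<'E'
from h import *
c=wrist("w1"); st(); print(np.round(c["tool_from_camera"],3).tolist(), [k for k in c], c["camera_matrix"])
print(proj(c,(.576,.2,.01)),proj(c,(.572,.198,.075)))
E
```

```text
t 1.40 pos [573.2 198.7 200. ] yaw y 67.88 deg tilt [-0.0006 -0.0009] F [-0.1  0.   0.6] w 0.998 g 0.0 q7 0.86
[[-0.001, 0.953, 0.303, 0.084], [1.0, 0.001, 0.001, -0.001], [0.0, 0.303, -0.953, -0.161], [0.0, 0.0, 0.0, 1.0]] ['pixels', 'camera_matrix', 'tool_from_camera', 'xyz', 'rotation', 'state'] [[401.72675473   0.         311.59520465]
 [  0.         401.72675473 238.53258858]
 [  0.           0.           1.        ]]
[316.75301637 210.68890023] [313.12191362 227.60794265]
```

View pics/w1.png

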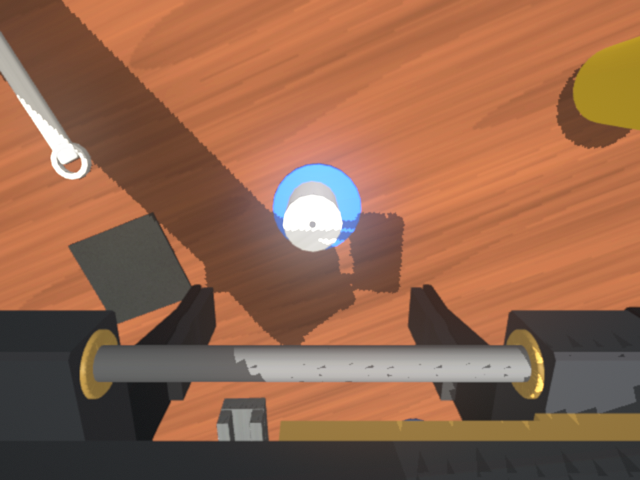

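The wrist view shows the blank (centre mark at 312,224) on the blue pad (about 317,206), with the mat at the left (130,265).

```bash
python3 - <<'E'
from h import *
import pickle
c=pickle.load(open("w1.pkl","rb")); H=cv2.cvtColor(c["pixels"],cv2.COLOR_BGR2HSV)
M=lambda lo,hi:cv2.inRange(H,np.array(lo),np.array(hi))
def fit(n,m,z,box):
    P,k=plane_blob(c,m,z,box); hull=cv2.convexHull((P*1000).astype(np.float32)); e=cv2.fitEllipse(hull)
    print(n,circ(P),np.round(e[0],1),np.round(e[1],1),cv2.boundingRect(k))
fit("pad",M((90,60,80),(125,255,255)),.01,(265,155,370,260))
top=M((0,0,225),(180,25,255)); fit("blanktop",top,.075,(275,185,350,260))
print("mark",onz(c,312.5,224,.075))
m=M((0,0,0),(180,90,90)); P,k=plane_blob(c,m,.004,(60,205,200,330)); r=cv2.minAreaRect((P*1000).astype(np.float32)); print("mat",r)
go(572,198,32)
E
```

```text
pad (573.6, 200.9, 39.8) [573.5 200.9] [78.6 79. ] (273, 163, 88, 86)
blanktop (568.6, 198.7, 21.9) [568.1 199.1] [41.8 43.3] (283, 194, 60, 56)
mark [0.56926257 0.19862415 0.075     ]
mat ((564.3880004882812, 4.0868377685546875), (143.83547973632812, 119.83648681640625), 67.74652099609375)
t 1.40 pos [573.2 198.7 200. ] yaw y 67.88 deg tilt [-0.0006 -0.0009] F [-0.1  0.   0.6] w 0.998 g 0.0 q7 0.86
tool shift [  0.8  -0.9 168. ]
```

move_arm([
  [[3, -1, 30, 0, 0, 0, 0], [3, -1, 75, 0, 0, 0, 0], [3, -1, 120, 0, 0, 0, 0], [3, -1, 155, 0, 0, 0, 0], [3, -1, 172, 0, 0, 0, 0], [3, -1, 172, 0, 0, 0, 0], [3, -1, 172, 0, 0, 0, 0.6], [3, -1, 172, 0, 0, 0, 0.6], [3, -1, 172, 0, 0, 0, 0.6], [3, -1, 172, 0, 0, 0, 0.6]],
])

```text
t: 2.65
eef_pos: [0.5696, 0.201, 0.0291]
ee_rot: [[-0.928, 0.374, 0.001], [0.374, 0.928, 0.0], [-0.001, 0.001, -1.0]]
ft_force: [0.7, -0.8, 0.1]
width: 0.63
grasp_force: 0.0
```

move_arm([
  [[0, 0, 0, 0, 0, 0, 1], [0, 0, 0, 0, 0, 0, 1], [0, 0, 0, 0, 0, 0, 1], [0, 0, 0, 0, 0, 0, 1]],
])

```text
t: 3.15
eef_pos: [0.5691, 0.2002, 0.0287]
ee_rot: [[-0.927, 0.374, -0.001], [0.374, 0.927, -0.001], [0.0, -0.001, -1.0]]
ft_force: [-3.2, -4.1, 5.1]
width: 0.502
grasp_force: 30.0
```

```bash
python3 -c "
from h import *
for i in range(2): st()
go(566,10,150)"
```

```text
t 3.15 pos [569.1 200.2  28.7] yaw y 68.04 deg tilt [-0.0006 -0.0009] F [-3.2 -4.1  5.1] w 0.502 g 30.0 q7 0.89
t 3.15 pos [569.1 200.2  28.7] yaw y 68.04 deg tilt [-0.0006 -0.0009] F [-3.2 -4.1  5.1] w 0.502 g 30.0 q7 0.89
t 3.15 pos [569.1 200.2  28.7] yaw y 68.04 deg tilt [-0.0006 -0.0009] F [-3.2 -4.1  5.1] w 0.502 g 30.0 q7 0.89
tool shift [ -68.2 -177.7 -121.1]
```

move_arm([
  [[0, 0, -25, 0, 0, 0, 1], [0, 0, -50, 0, 0, 0, 1], [-12, -32, -50, 0, 0, 0, 1], [-29, -75, -50, 0, 0, 0, 1], [-46, -120, -50, 0, 0, 0, 1], [-60, -158, -50, 0, 0, 0, 1], [-67, -174, -50, 0, 0, 0, 1], [-68, -178, -40, 0, 0, 0, 1], [-68, -178, -20, 0, 0, 0, 1], [-68, -178, -5, 0, 0, 0, 1]],
])

```text
t: 4.4
eef_pos: [0.5652, 0.013, 0.0317]
ee_rot: [[-0.929, 0.371, -0.002], [0.371, 0.929, 0.001], [0.002, 0.001, -1.0]]
ft_force: [-0.3, 0.8, -3.4]
width: 0.497
grasp_force: 30.0
```

move_arm([
  [[0, 0, 6, 0, 0, 0, 1], [0, 0, 10, 0, 0, 0, 1], [0, 0, 10.5, 0, 0, 0, 1], [0, 0, 10.5, 0, 0, 0, 0], [0, 0, 10.5, 0, 0, 0, 0], [0, 0, 10.5, 0, 0, 0, 0], [0, 0, 10.5, 0, 0, 0, 0], [0, 0, 10.5, 0, 0, 0, 0]],
])

```text
t: 5.4
eef_pos: [0.566, 0.0104, 0.0232]
ee_rot: [[-0.928, 0.374, 0.0], [0.374, 0.928, 0.0], [-0.0, 0.0, -1.0]]
ft_force: [-0.1, -0.7, -0.2]
width: 0.959
grasp_force: 0.0
```

```bash
python3 -c "
from h import *
go(614.5,-198,200)"
```

```text
t 5.40 pos [566.   10.4  23.2] yaw y 68.07 deg tilt [0.0003 0.0001] F [-0.1 -0.7 -0.2] w 0.959 g 0.0 q7 1.23
tool shift [-122.9 -175.2 -176.8]
```

move_arm([
  [[0, 0, -40, 0, 0, 0, 0], [0, 0, -95, 0, 0, 0, 0], [-15, -22, -140, 0, 0, 0, 0], [-43, -62, -170, 0, 0, 0, 0], [-75, -107, -177, 0, 0, 0, 0], [-105, -150, -177, 0, 0, 0, 0], [-120, -171, -177, 0, 0, 0, 0], [-123, -175, -177, 0, 0, 0, 0], [-123, -175, -177, 0, 0, 0, 0]],
])

```text
t: 6.52
eef_pos: [0.6146, -0.1966, 0.1997]
ee_rot: [[-0.928, 0.373, -0.001], [0.373, 0.928, 0.001], [0.001, 0.001, -1.0]]
ft_force: [-0.7, 0.3, 0.0]
width: 0.994
grasp_force: 0.0
```

```bash
python3 - <<'E'
from h import *
c=wrist("w2"); st(); 
for P in [(.613,-.198,.042),(.6145,-.198,.107),(.503,-.13,.108)]: print(proj(c,P))
E
```

```text
t 6.58 pos [ 614.8 -195.9  199.8] yaw y 68.18 deg tilt [-0.0003  0.0014] F [ 0.8  0.6 -0.8] w 1.000 g 0.0 q7 1.57
[310.15096905 217.63488146]
[310.72417462 244.2965673 ]
[348.28259477  28.93269597]
```

View pics/w2.png

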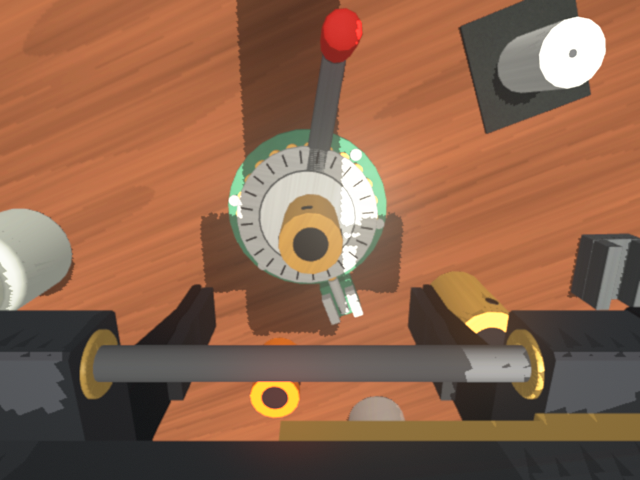

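The wrist view shows the bush bore at (310,243), the knob top near (342,30), and the blank standing upright on the mat (572,53). Next I refine the plate axis.

```bash
python3 - <<'E'
from h import *
import pickle
c=pickle.load(open("w2.pkl","rb")); H=cv2.cvtColor(c["pixels"],cv2.COLOR_BGR2HSV)
M=lambda lo,hi:cv2.inRange(H,np.array(lo),np.array(hi))
def fit(n,m,z,box,pts=None):
    P,k=plane_blob(c,m,z,box); hull=cv2.convexHull((P*1000).astype(np.float32)); e=cv2.fitEllipse(hull)
    print(n,circ(P),np.round(e[0],1),np.round(e[1],1),cv2.boundingRect(k))
low=cv2.morphologyEx(M((0,0,90),(180,60,255)),cv2.MORPH_OPEN,np.ones((5,5)))
fit("disc",low,.042,(225,140,380,284))
g=M((45,60,20),(90,255,255)); g=cv2.morphologyEx(g,cv2.MORPH_CLOSE,np.ones((15,15)))
for z in (.02,.03,.036): fit("green z%.3f"%z,g,z,(222,125,392,280))
fit("bushtop",M((12,120,90),(30,255,255))|M((0,0,0),(180,255,40)),.107,(270,212,350,275))
fit("knob",M((0,150,100),(6,255,255)),.108,(310,0,370,50))
print("bore",onz(c,310,243,.107))
# disc edge points along radial lines -> circle, printed via saturation jump
cen=np.array([.613,-.198]); pts=[]
for a in np.radians(np.arange(0,360,10)):
    prof=[]
    for r in np.arange(.045,.075,.0005):
        u,v=proj(c,(cen[0]+r*np.cos(a),cen[1]+r*np.sin(a),.042)); prof.append(float(H[int(round(v)),int(round(u)),1]) if 0<=v<480 and 0<=u<640 else 0)
    g=np.convolve(prof,[1,1,1,-1,-1,-1],'valid'); i=g.argmax(); pts.append((np.degrees(a),.045+.0005*(i+2.5)))
P=np.array(pts); r=P[:,1]*1000; a=np.radians(P[:,0])
from scipy.optimize import least_squares
f=least_squares(lambda p:np.hypot(r*np.cos(a)-p[0],r*np.sin(a)-p[1])-p[2],[0,0,58],loss="soft_l1"); print(f.x+np.array([613,-198,0]),np.round(r,1).tolist())
E
```

```text
disc (610.5, -198.2, 66.1) [ 611.3 -199.3] [122.2 123.6] (229, 140, 151, 144)
green z0.020 (594.5, -218.1, 63.7) [ 604.2 -210. ] [111.9 128.8] (228, 130, 82, 135)
green z0.030 (592.8, -216.6, 61.8) [ 602.6 -208.3] [109.8 125.2] (228, 130, 82, 135)
green z0.036 (591.8, -215.7, 60.7) [ 600.9 -207.9] [106.6 122.8] (228, 130, 82, 135)
bushtop (611.3, -198.6, 23.7) [ 612.4 -198.2] [41.6 46.2] (279, 212, 63, 62)
knob (503.1, -135.6, 13.5) [ 502.5 -134.8] [22.9 26. ] (320, 8, 43, 42)
bore [ 0.61347778 -0.19810615  0.107     ]
[ 611.91304421 -201.9489399    58.97961908] [56.2, 55.8, 56.2, 59.2, 60.2, 59.8, 60.2, 61.8, 54.8, 54.8, 54.8, 55.8, 55.2, 55.8, 69.2, 55.2, 58.2, 58.2, 71.2, 59.2, 59.2, 69.8, 60.2, 68.8, 60.2, 67.2, 65.8, 64.2, 63.8, 62.8, 61.2, 60.2, 59.8, 59.2, 58.8, 57.2]
```

move_arm([
  [[0, -2, 40, 0, 0, 0, 0], [0, -2, 85, 0, 0, 0, 0], [0, -2, 120, 0, 0, 0, 0], [0, -2, 139, 0, 0, 0, 0], [0, -2, 139, 0, 0, 0, 1], [0, -2, 139, 0, 0, 0, 1], [0, -2, 139, 0, 0, 0, 1], [0, -2, 139, 0, 0, 0, 1], [0, -2, 139, 0, 0, 0, 1], [0, -2, 139, 0, 0, 0, 1]],
])

```text
t: 7.82
eef_pos: [0.6146, -0.1989, 0.0617]
ee_rot: [[-0.928, 0.373, 0.001], [0.373, 0.928, 0.001], [-0.001, 0.001, -1.0]]
ft_force: [1.3, 2.4, 3.1]
width: 0.499
grasp_force: 30.0
```

move_arm([
  [[0, 0, 0, 0, 0, 0, 1], [0, 0, 0, 0, 0, 0, 1]],
])

```text
t: 8.07
eef_pos: [0.6146, -0.1989, 0.0617]
ee_rot: [[-0.928, 0.373, 0.001], [0.373, 0.928, 0.001], [-0.001, 0.001, -1.0]]
ft_force: [-0.1, 2.4, 5.6]
width: 0.493
grasp_force: 30.0
```

```bash
python3 -c "
from h import *
go(574.5,200.3,120)"
```

```text
t 8.07 pos [ 614.6 -198.9   61.7] yaw y 68.10 deg tilt [0.0013 0.001 ] F [-0.1  2.4  5.6] w 0.493 g 30.0 q7 1.62
tool shift [186.  355.5 -58. ]
```

move_arm([
  [[0, 0, -25, 0, 0, 0, 1], [0, 0, -60, 0, 0, 0, 1], [4, 8, -72, 0, 0, 0, 1], [20, 38, -72, 0, 0, 0, 1], [43, 82, -72, 0, 0, 0, 1], [68, 130, -72, 0, 0, 0, 1], [93, 178, -72, 0, 0, 0, 1], [118, 226, -72, 0, 0, 0, 1], [142, 272, -72, 0, 0, 0, 1], [164, 313, -72, 0, 0, 0, 1]],
])

```text
t: 9.32
eef_pos: [0.5769, 0.1541, 0.1314]
ee_rot: [[-0.928, 0.372, -0.002], [0.372, 0.928, -0.001], [0.002, -0.002, -1.0]]
ft_force: [0.3, -0.5, -2.0]
width: 0.5
grasp_force: 30.0
```

move_arm([
  [[15, 28, 0, 0, 0, 0, 1], [20, 39, 15, 0, 0, 0, 1], [22, 42, 45, 0, 0, 0, 1], [22, 42, 75, 0, 0, 0, 1], [22, 42, 90, 0, 0, 0, 1], [22, 42, 95, 0, 0, 0, 1], [22, 42, 95, 0, 0, 0, 1]],
])

```text
t: 10.2
eef_pos: [0.5744, 0.1986, 0.0383]
ee_rot: [[-0.927, 0.374, 0.001], [0.374, 0.927, -0.0], [-0.001, 0.0, -1.0]]
ft_force: [0.1, 0.3, -3.0]
width: 0.498
grasp_force: 30.0
```

```bash
python3 - <<'E'
from h import *
from bench import capture
from scipy.optimize import least_squares
import pickle
go(574.5,200.3,30)
c=capture("top"); pickle.dump(c,open("t2.pkl","wb")); cv2.imwrite("pics/t2.png",c["pixels"])
s=capture("scene"); pickle.dump(s,open("s2.pkl","wb"))
for nm,c in (("top",c),("scene",s)):
    H=cv2.cvtColor(c["pixels"],cv2.COLOR_BGR2HSV)
    w=cv2.morphologyEx(cv2.inRange(H,np.array((0,0,120)),np.array((180,60,255))),cv2.MORPH_OPEN,np.ones((3,3)))
    u,v=proj(c,(.613,-.198,.042)).astype(int)
    P,k=plane_blob(c,w,.042,(u-29,v-27,u+29,v+27) if nm=="top" else (u-32,v-20,u+32,v+20))
    P=P*1000; f=least_squares(lambda p:np.hypot(P[:,0]-p[0],P[:,1]-p[1])-58,[613,-198],loss="soft_l1"); print(nm,"disc",f.x,circ(P/1000))
c=pickle.load(open("t2.pkl","rb")); H=cv2.cvtColor(c["pixels"],cv2.COLOR_BGR2HSV)
w=cv2.inRange(H,np.array((0,0,200)),np.array((180,60,255))); P,k=plane_blob(c,w,.069,(295,220,350,270)); print("blank",circ(P),cv2.boundingRect(k))
E
```

```text
t 10.20 pos [574.4 198.6  38.3] yaw y 68.03 deg tilt [ 0.0006 -0.    ] F [ 0.1  0.3 -3. ] w 0.498 g 30.0 q7 0.90
tool shift [0.5 1.6 8.3]
top disc [ 613.77961059 -200.15342145] (610.6, -196.2, 67.6)
scene disc [ 617.23250571 -194.2704569 ] (607.8, -192.6, 72.7)
blank (568.4, 9.5, 22.1) (315, 233, 20, 21)
```

move_arm([
  [[0.5, 1.5, 4, 0, 0, 0, 1], [0.5, 1.5, 7, 0, 0, 0, 1], [0.5, 1.5, 8.5, 0, 0, 0, 1], [0.5, 1.5, 8.5, 0, 0, 0, 1], [0.5, 1.5, 8.5, 0, 0, 0, 0], [0.5, 1.5, 8.5, 0, 0, 0, 0], [0.5, 1.5, 8.5, 0, 0, 0, 0], [0.5, 1.5, 8.5, 0, 0, 0, 0], [0.5, 1.5, 8.5, 0, 0, 0, 0], [0.5, 1.5, 8.5, 0, 0, 0, 0]],
])

```text
t: 11.55
eef_pos: [0.5741, 0.2007, 0.0296]
ee_rot: [[-0.928, 0.374, 0.0], [0.374, 0.928, 0.0], [-0.0, 0.0, -1.0]]
ft_force: [0.1, 0.3, -0.1]
width: 0.986
grasp_force: 0.0
```

move_arm([
  [[0, 0, -40, 0, 0, 0, 0], [0, 0, -95, 0, 0, 0, 0], [0, 0, -140, 0, 0, 0, 0], [0, 0, -168, 0, 0, 0, 0], [0, 0, -170, 0, 0, 0, 0], [0, 0, -170, 0, 0, 0, 0]],
])

```text
t: 12.3
eef_pos: [0.5735, 0.2005, 0.1985]
ee_rot: [[-0.928, 0.373, -0.001], [0.373, 0.928, -0.0], [0.001, -0.001, -1.0]]
ft_force: [-0.4, -0.7, -0.4]
width: 1.0
grasp_force: 0.0
```

```bash
python3 - <<'E'
from h import *
import pickle
c=wrist("w3"); H=cv2.cvtColor(c["pixels"],cv2.COLOR_BGR2HSV)
M=lambda lo,hi:cv2.inRange(H,np.array(lo),np.array(hi))
def fit(n,m,z,box):
    P,k=plane_blob(c,m,z,box); hull=cv2.convexHull((P*1000).astype(np.float32)); e=cv2.fitEllipse(hull)
    print(n,circ(P),np.round(e[0],1),np.round(e[1],1),cv2.boundingRect(k))
fit("pad",M((90,60,60),(125,255,255)),.01,(255,145,380,270))
fit("bore",M((0,0,0),(180,255,50)),.075,(285,200,345,250))
go(567,10,22.5)
t=pickle.load(open("t2.pkl","rb"))["pixels"]
a=cv2.resize(t[170:290,370:470],None,fx=5,fy=5,interpolation=cv2.INTER_CUBIC)
b=cv2.resize(c["pixels"][140:270,240:390],None,fx=2,fy=2)
W=np.zeros((600,800,3),np.uint8); W[:,:500]=a; W[:260,500:]=b; cv2.imwrite("pics/c2.png",W)
E
```

```text
pad (573.5, 201.1, 39.6) [573.4 200.9] [78.6 78.9] (269, 165, 89, 79)Traceback (most recent call last):
  File "<stdin>", line 9, in <module>
  File "<stdin>", line 6, in fit
  File "h.py", line 13, in plane_blob
    k=max(cs,key=cv2.contourArea)[:,0]
      ~~~^^^^^^^^^^^^^^^^^^^^^^^^
ValueError: max() iterable argument is empty
```

```bash
python3 - <<'E'
from h import *
import pickle
c=pickle.load(open("w3.pkl","rb"))
go(567,10,22.5)
print(proj(c,(.5745,.2003,.075)),proj(c,(.5735,.201,.075)))
t=pickle.load(open("t2.pkl","rb"))["pixels"]
a=cv2.resize(t[170:290,370:470],None,fx=5,fy=5,interpolation=cv2.INTER_CUBIC)
b=cv2.resize(c["pixels"][140:270,240:390],None,fx=2,fy=2)
W=np.zeros((600,800,3),np.uint8); W[:,:500]=a; W[:260,500:]=b; cv2.imwrite("pics/c2.png",W)
E
```

```text
t 12.35 pos [573.1 200.4 197.9] yaw y 68.07 deg tilt [-0.0024 -0.001 ] F [0.3 0.4 0.2] w 0.999 g 0.0 q7 0.86
tool shift [ -65.7 -178.6  175.6]
[313.09478964 231.99576552] [313.46821404 230.45149948]
```

View pics/c2.png

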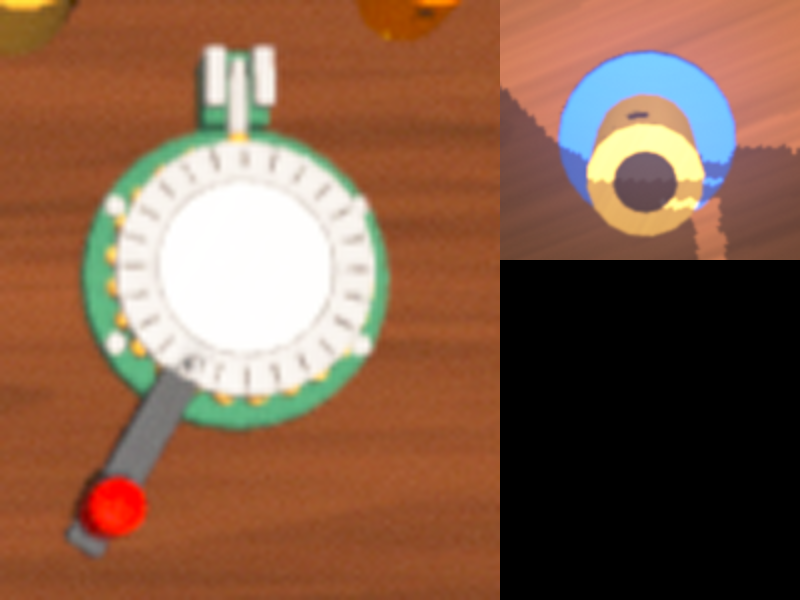

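The crop shows the bush centred and upright on the pad (bore 645,182). The plate's inner circle is centred at (245.5,266) and the knob is at (117,506). Next: fetch the blank.

move_arm([
  [[-14, -38, 0, 0, 0, 0, 0], [-34, -92, 0, 0, 0, 0, 0], [-53, -145, 0, 0, 0, 0, 0], [-64, -174, 0, 0, 0, 0, 0], [-66, -179, 20, 0, 0, 0, 0], [-66, -179, 70, 0, 0, 0, 0], [-66, -179, 120, 0, 0, 0, 0], [-66, -179, 160, 0, 0, 0, 0], [-66, -179, 175, 0, 0, 0, 0], [-66, -179, 175, 0, 0, 0, 0]],
])

```text
t: 13.6
eef_pos: [0.5674, 0.0098, 0.0234]
ee_rot: [[-0.928, 0.374, -0.003], [0.374, 0.928, -0.001], [0.002, -0.002, -1.0]]
ft_force: [0.6, 0.4, -0.2]
width: 0.998
grasp_force: 0.0
```

move_arm([
  [[0, 0, 0, 0, 0, 0, 1], [0, 0, 0, 0, 0, 0, 1], [0, 0, 0, 0, 0, 0, 1], [0, 0, 0, 0, 0, 0, 1], [0, 0, 0, 0, 0, 0, 1], [0, 0, 0, 0, 0, 0, 1], [0, 0, 0, 0, 0, 0, 1]],
])

```text
t: 14.48
eef_pos: [0.5684, 0.0098, 0.0247]
ee_rot: [[-0.928, 0.374, 0.0], [0.374, 0.928, 0.0], [-0.0, 0.0, -1.0]]
ft_force: [-0.8, -0.8, 2.2]
width: 0.5
grasp_force: 30.0
```

```bash
python3 - <<'E'
from h import *
import pickle
c=pickle.load(open("t2.pkl","rb"))
print("plate",onz(c,418.7,222.8,.042),"knob",onz(c,393,270.8,.108))
go(613,-199.5,90)
E
```

```text
plate [ 0.61444716 -0.20098564  0.042     ] knob [ 0.50287373 -0.13211694  0.108     ]
t 14.47 pos [568.4   9.8  24.7] yaw y 68.06 deg tilt [0. 0.] F [-0.8 -0.8  2.2] w 0.500 g 30.0 q7 1.24
tool shift [-119.6 -177.5  -65.3]
```

move_arm([
  [[0, 0, -25, 0, 0, 0, 1], [0, 0, -60, 0, 0, 0, 1], [-6, -10, -72, 0, 0, 0, 1], [-25, -38, -72, 0, 0, 0, 1], [-52, -77, -72, 0, 0, 0, 1], [-80, -119, -72, 0, 0, 0, 1], [-104, -154, -72, 0, 0, 0, 1], [-117, -174, -70, 0, 0, 0, 1], [-120, -178, -60, 0, 0, 0, 1], [-120, -178, -50, 0, 0, 0, 1]],
])

```text
t: 15.72
eef_pos: [0.6124, -0.1992, 0.0726]
ee_rot: [[-0.928, 0.374, -0.002], [0.374, 0.928, 0.001], [0.002, 0.0, -1.0]]
ft_force: [0.3, -0.8, -4.6]
width: 0.499
grasp_force: 30.0
```

```bash
python3 - <<'E'
from h import *
import time
go(612.8,-200.2,62)
E
```

```text
t 15.72 pos [ 612.4 -199.2   72.6] yaw y 68.07 deg tilt [-0.0021  0.0012] F [ 0.3 -0.8 -4.6] w 0.499 g 30.0 q7 1.62
tool shift [-0.8 -0.8 10.6]
```

move_arm([
  [[-0.5, -0.5, 5, 0, 0, 0, 1], [-0.5, -0.5, 9, 0, 0, 0, 1], [-0.5, -0.5, 11, 0, 0, 0, 1], [-0.5, -0.5, 11, 0, 0, 0, 1], [-0.5, -0.5, 11, 0, 0, 0, 0], [-0.5, -0.5, 11, 0, 0, 0, 0], [-0.5, -0.5, 11, 0, 0, 0, 0], [-0.5, -0.5, 11, 0, 0, 0, 0], [-0.5, -0.5, 11, 0, 0, 0, 0], [-0.5, -0.5, 11, 0, 0, 0, 0]],
])

```text
t: 16.98
eef_pos: [0.6135, -0.2006, 0.0635]
ee_rot: [[-0.928, 0.373, 0.0], [0.373, 0.928, 0.0], [-0.0, 0.0, -1.0]]
ft_force: [-0.6, 0.0, 0.0]
width: 0.988
grasp_force: 0.0
```

move_arm([
  [[0, 0, -40, 0, 0, 0, 0], [0, 0, -90, 0, 0, 0, 0], [0, 0, -125, 0, 0, 0, 0], [0, 0, -138, 0, 0, 0, 0], [0, 0, -138, 0, 0, 0, 0], [0, 0, -138, 0, 0, 0, 0]],
])

```text
t: 17.73
eef_pos: [0.6125, -0.2002, 0.1994]
ee_rot: [[-0.928, 0.373, -0.003], [0.373, 0.928, 0.001], [0.003, -0.0, -1.0]]
ft_force: [0.4, 0.0, 0.8]
width: 1.0
grasp_force: 0.0
```

```bash
python3 - <<'E'
from h import *
c=wrist("w4"); st()
print("plate proj",proj(c,(.6128,-.2002,.042)),"blank",proj(c,(.6128,-.2002,.107)))
H=cv2.cvtColor(c["pixels"],cv2.COLOR_BGR2HSV)
P,k=plane_blob(c,cv2.inRange(H,np.array((0,150,100)),np.array((6,255,255))),.108,(300,0,380,60)); print("knob",circ(P),cv2.boundingRect(k))
cv2.imwrite("pics/c4.png",cv2.resize(c["pixels"][0:300,210:410],None,fx=2,fy=2))
E
```

```text
t 17.77 pos [ 612.5 -200.1  199.4] yaw y 68.07 deg tilt [-0.0033  0.0008] F [-0.6  0.1 -1.3] w 1.001 g 0.0 q7 1.59
plate proj [312.71185953 219.6156469 ] blank [312.91868655 244.51881705]
knob (504.2, -135.7, 14.2) (326, 10, 44, 50)
```

View pics/c4.png

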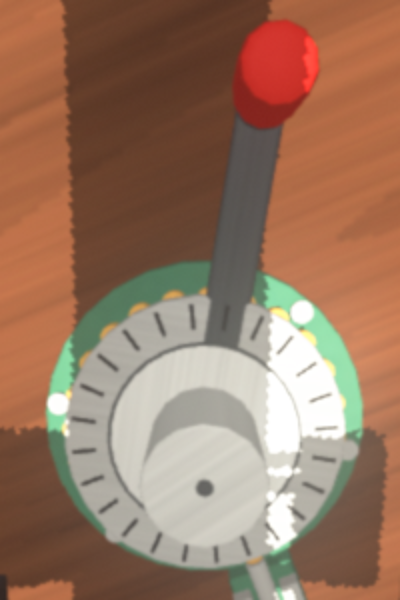

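The crop shows the blank upright on the plate (mark at 204,488), with the plate rim about 67–345 across and 293–563 down. I'll check centring by casting the rim points, and plan the lever grip.

```bash
python3 - <<'E'
from h import *
import pickle
from scipy.optimize import least_squares
c=pickle.load(open("w4.pkl","rb"))
f=lambda q,z:onz(c,210+(q[0]+.5)/2-.5,(q[1]+.5)/2-.5,z)[:2]*1000
for pts in ([(67,435),(205,293),(345,430),(155,558),(240,560)],[(109,440),(301,438),(205,342)]):
    P=np.array([f(q,.042) for q in pts]); r=least_squares(lambda p:np.hypot(*(P-p[:2]).T)-p[2],[612,-200,50]); print(np.round(r.x,1),np.round(r.fun,1))
print("mark",f((204,488),.107), "knob top circle",f((282,58),.108))
E
```

```text
[ 611.5 -199.9   57.1] [-0.5  0.3 -0.1  0.8 -0.5]
[ 612.2 -200.4   39.3] [0. 0. 0.]
mark [ 612.01031566 -200.71889866] knob top circle [ 501.19046948 -132.13738812]
```

move_arm([
  [[30, 5, 0, 0, 0, 0, 0], [80, 13, 0, 0, 0, 0, 0], [118, 20, 10, 0, 0, 0, 0], [128, 21.5, 50, 0, 0, 0, 0], [128, 21.5, 95, 0, 0, 0, 0], [128, 21.5, 125, 0, 0, 0, 0], [128, 21.5, 134, 0, 0, 0, 0], [128, 21.5, 134, 0, 0, 0, 0]],
])

```text
t: 18.77
eef_pos: [0.5024, -0.1329, 0.0671]
ee_rot: [[-0.928, 0.374, -0.001], [0.374, 0.928, -0.0], [0.001, -0.001, -1.0]]
ft_force: [-0.6, 0.3, -0.4]
width: 1.003
grasp_force: 0.0
```

move_arm([
  [[0, 0, 0, 0, 0, 0, 1], [0, 0, 0, 0, 0, 0, 1], [0, 0, 0, 0, 0, 0, 1], [0, 0, 0, 0, 0, 0, 1], [0, 0, 0, 0, 0, 0, 1], [0, 0, 0, 0, 0, 0, 1], [0, 0, 0, 0, 0, 0, 1], [0, 0, 0, 0, 0, 0, 1], [0, 0, 0, 0, 0, 0, 1]],
])

```text
t: 19.9
eef_pos: [0.5028, -0.1328, 0.0675]
ee_rot: [[-0.928, 0.373, -0.0], [0.373, 0.928, 0.0], [0.0, 0.0, -1.0]]
ft_force: [0.2, 0.5, -0.6]
width: 0.273
grasp_force: 30.0
```

```bash
cat >> h.py <<'E'
C=np.array([612.3,-200.3])
def arc(angs,r=None,dyaw=0.):
    """tool shifts from current pose to knob angles (world, deg from plate axis) at radius r"""
    s=st(); R=np.array(s["ee_rot"]); p=np.array(s["eef_pos"])*1000; v=p[:2]-C
    print("angle now %.2f deg r %.1f"%(np.degrees(np.arctan2(v[1],v[0]))%360,np.hypot(*v)))
    r=r or np.hypot(*v)
    for a in angs:
        t=np.radians(a); d=np.array([C[0]+r*np.cos(t)-p[0],C[1]+r*np.sin(t)-p[1],0]); print(a,np.round(R.T@d,1))
E
python3 -c "
from h import *
arc([148.4+i*5 for i in range(1,13)],129.5)"
```

```text
t 19.90 pos [ 502.8 -132.8   67.5] yaw y 68.07 deg tilt [-0.      0.0001] F [ 0.2  0.5 -0.6] w 0.273 g 30.0 q7 1.48
angle now 148.36 deg r 128.7
153.4 [  2.3 -11.2  -0. ]
158.4 [  2.7 -22.5  -0. ]
163.4 [  2.1 -33.7  -0. ]
168.4 [  0.6 -44.9  -0. ]
173.4 [ -1.9 -55.9  -0. ]
178.4 [ -5.4 -66.7  -0. ]
183.4 [ -9.8 -77.1  -0. ]
188.4 [-15.  -87.1  -0. ]
193.4 [-21.2 -96.6  -0. ]
198.4 [ -28.1 -105.5   -0. ]
203.4 [ -35.8 -113.8   -0. ]
208.4 [ -44.1 -121.4   -0. ]
```

move_arm([
  [[0.8, -5.6, 0, 0, 0, -0.025, 1], [1.5, -11.2, 0, 0, 0, -0.05, 1], [1.9, -17, 0, 0, 0, -0.075, 1], [1.9, -22.5, 0, 0, 0, -0.1, 1], [1.9, -22.5, 0, 0, 0, -0.1, 1]],
])

```text
t: 20.52
eef_pos: [0.4935, -0.1504, 0.0675]
ee_rot: [[-0.961, 0.275, 0.001], [0.275, 0.961, 0.003], [-0.0, 0.003, -1.0]]
ft_force: [2.4, 5.6, -1.2]
width: 0.266
grasp_force: 30.0
```

```bash
python3 -c "
from h import *
arc([163.4+i*5 for i in range(0,10)])"
```

```text
t 20.52 pos [ 493.5 -150.4   67.5] yaw y 74.03 deg tilt [0.0011 0.0028] F [ 2.4  5.6 -1.2] w 0.266 g 30.0 q7 1.63
angle now 157.24 deg r 128.9
163.4 [  0.9 -13.8  -0. ]
168.4 [  0.5 -25.1  -0.1]
173.4 [ -0.8 -36.2  -0.1]
178.4 [ -3.1 -47.2  -0.1]
183.4 [ -6.4 -58.   -0.2]
188.4 [-10.6 -68.4  -0.2]
193.4 [-15.7 -78.4  -0.2]
198.4 [-21.6 -88.   -0.3]
203.4 [-28.3 -97.   -0.3]
208.4 [ -35.8 -105.4   -0.3]
```

move_arm([
  [[0.9, -11.2, 0, 0, 0, -0.05, 1], [0.5, -22.5, 0, 0, 0, -0.1, 1], [-0.8, -33.6, 0, 0, 0, -0.15, 1], [-3.1, -44.6, 0, 0, 0, -0.2, 1], [-6.4, -55.4, 0, 0, 0, -0.25, 1], [-10.6, -65.8, 0, 0, 0, -0.3, 1], [-15.7, -75.8, 0, 0, 0, -0.35, 1], [-21.6, -85.4, 0, 0, 0, -0.4, 1], [-21.6, -85.4, 0, 0, 0, -0.4, 1]],
])

```text
t: 21.65
eef_pos: [0.4867, -0.2381, 0.0673]
ee_rot: [[-0.993, -0.12, -0.007], [-0.12, 0.993, 0.006], [0.006, 0.007, -1.0]]
ft_force: [-9.6, 9.3, 11.6]
width: 0.268
grasp_force: 30.0
```

```bash
python3 -c "
from h import *
arc([198.4+i for i in range(0,15)])"
```

```text
t 21.65 pos [ 486.7 -238.1   67.3] yaw y 96.89 deg tilt [-0.0071  0.0063] F [-9.6  9.3 11.6] w 0.268 g 30.0 q7 2.21
angle now 196.76 deg r 131.2
198.4 [-0.7 -3.7 -0. ]
199.4 [-1.2 -5.9 -0. ]
200.4 [-1.7 -8.2 -0.1]
201.4 [ -2.2 -10.4  -0.1]
202.4 [ -2.8 -12.6  -0.1]
203.4 [ -3.5 -14.8  -0.1]
204.4 [ -4.1 -17.   -0.1]
205.4 [ -4.8 -19.2  -0.2]
206.4 [ -5.6 -21.3  -0.2]
207.4 [ -6.4 -23.5  -0.2]
208.4 [ -7.2 -25.6  -0.2]
209.4 [ -8.1 -27.7  -0.2]
210.4 [ -8.9 -29.8  -0.3]
211.4 [ -9.9 -31.9  -0.3]
212.4 [-10.8 -34.   -0.3]
```

move_arm([
  [[1.5, -4, 0, 0, 0, -0.02, 1], [1, -8, 0, 0, 0, -0.03, 1], [-0.5, -13, 0, 0, 0, -0.05, 1], [-2, -17.7, 0, 0, 0, -0.06, 1], [-2, -17.7, 0, 0, 0, -0.06, 1]],
])

```text
t: 22.28
eef_pos: [0.4925, -0.2559, 0.0674]
ee_rot: [[-0.984, -0.18, -0.003], [-0.18, 0.984, 0.004], [0.003, 0.005, -1.0]]
ft_force: [-3.8, 7.1, 5.6]
width: 0.267
grasp_force: 30.0
```

```bash
python3 -c "
from h import *
arc([208.4,209.4,210.4])"
```

```text
t 22.27 pos [ 492.5 -255.9   67.4] yaw y 100.35 deg tilt [-0.0035  0.0043] F [-3.8  7.1  5.6] w 0.267 g 30.0 q7 2.31
angle now 204.89 deg r 132.1
208.4 [-2.3 -7.8 -0. ]
209.4 [-3.  -9.9 -0.1]
210.4 [ -3.8 -12.1  -0.1]
```

move_arm([
  [[-0.6, -2.1, 0, 0, 0, -0.01, 1], [-0.6, -2.1, 0, 0, 0, -0.01, 1], [-0.6, -2.1, 0, 0, 0, -0.01, 1]],
])

```text
t: 22.65
eef_pos: [0.4932, -0.2576, 0.0674]
ee_rot: [[-0.982, -0.19, -0.004], [-0.19, 0.982, 0.005], [0.003, 0.005, -1.0]]
ft_force: [-4.5, 5.9, 4.8]
width: 0.271
grasp_force: 30.0
```

move_arm([
  [[-0.6, -2.1, 0, 0, 0, -0.01, 1], [-0.6, -2.1, 0, 0, 0, -0.01, 1], [-0.6, -2.1, 0, 0, 0, -0.01, 1]],
])

```text
t: 23.02
eef_pos: [0.4942, -0.2596, 0.0674]
ee_rot: [[-0.98, -0.2, -0.004], [-0.2, 0.98, 0.004], [0.003, 0.005, -1.0]]
ft_force: [-5.2, 5.8, 5.5]
width: 0.266
grasp_force: 30.0
```

```bash
python3 -c "
from h import *
arc([208.4,209.4,210.4])
from bench import capture
c=capture('top'); cv2.imwrite('pics/t5.png',cv2.resize(c['pixels'][170:320,360:500],None,fx=4,fy=4,interpolation=cv2.INTER_CUBIC))
"
```

```text
t 23.02 pos [ 494.2 -259.6   67.4] yaw y 101.51 deg tilt [-0.0039  0.0044] F [-5.2  5.8  5.5] w 0.266 g 30.0 q7 2.33
angle now 206.66 deg r 132.2
208.4 [-1.1 -3.9 -0. ]
209.4 [-1.8 -6.1 -0. ]
210.4 [-2.5 -8.3 -0. ]
```

View pics/t5.png

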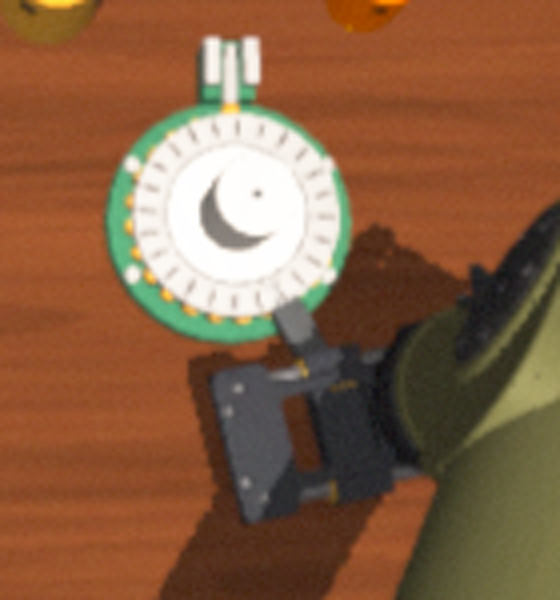

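The top view shows the blank still central on the turning plate, with the lever at crop (300,325) and the fingers on the knob. I'll go on in small steps to find the fourth rise.

move_arm([
  [[-0.6, -2.1, 0, 0, 0, -0.01, 1], [-0.6, -2.1, 0, 0, 0, -0.01, 1], [-0.6, -2.1, 0, 0, 0, -0.01, 1]],
])

```text
t: 23.45
eef_pos: [0.4952, -0.2618, 0.0674]
ee_rot: [[-0.978, -0.209, -0.004], [-0.209, 0.978, 0.004], [0.003, 0.005, -1.0]]
ft_force: [-4.8, 5.4, 5.5]
width: 0.271
grasp_force: 30.0
```

move_arm([
  [[-0.3, -1.1, 0, 0, 0, 0, 1], [-0.3, -1.1, 0, 0, 0, 0, 1], [-0.3, -1.1, 0, 0, 0, 0, 1]],
])

```text
t: 23.82
eef_pos: [0.4955, -0.2626, 0.0674]
ee_rot: [[-0.978, -0.209, -0.004], [-0.209, 0.978, 0.004], [0.003, 0.005, -1.0]]
ft_force: [-5.2, 7.2, 5.3]
width: 0.269
grasp_force: 30.0
```

```bash
python3 -c "
from h import *
arc([208.4,209.4,210.4])"
```

```text
t 23.82 pos [ 495.5 -262.6   67.4] yaw y 102.07 deg tilt [-0.0041  0.0045] F [-5.2  7.2  5.3] w 0.269 g 30.0 q7 2.35
angle now 208.09 deg r 132.4
208.4 [-0.2 -0.7 -0. ]
209.4 [-0.9 -2.9 -0. ]
210.4 [-1.6 -5.1 -0. ]
```

move_arm([
  [[-0.4, -1.2, 0, 0, 0, 0, 1], [-0.4, -1.2, 0, 0, 0, 0, 1], [-0.4, -1.2, 0, 0, 0, 0, 1]],
])

```text
t: 24.2
eef_pos: [0.4958, -0.2633, 0.0674]
ee_rot: [[-0.978, -0.209, -0.005], [-0.209, 0.978, 0.005], [0.004, 0.006, -1.0]]
ft_force: [-6.2, 7.3, 7.1]
width: 0.267
grasp_force: 30.0
```

move_arm([
  [[-0.4, -1.2, 0, 0, 0, 0, 1], [-0.4, -1.2, 0, 0, 0, 0, 1], [-0.4, -1.2, 0, 0, 0, 0, 1]],
])

```text
t: 24.58
eef_pos: [0.496, -0.2638, 0.0673]
ee_rot: [[-0.978, -0.21, -0.006], [-0.21, 0.978, 0.006], [0.005, 0.007, -1.0]]
ft_force: [-7.4, 8.7, 9.6]
width: 0.269
grasp_force: 30.0
```

```bash
python3 -c "
from h import *
arc([208.4,209.4,210.4])"
```

```text
t 24.57 pos [ 496.  -263.8   67.3] yaw y 102.10 deg tilt [-0.006   0.0063] F [-7.4  8.7  9.6] w 0.269 g 30.0 q7 2.35
angle now 208.65 deg r 132.5
208.4 [0.2 0.6 0. ]
209.4 [-0.5 -1.7 -0. ]
210.4 [-1.2 -3.9 -0. ]
```

The force along the knob's path has risen from about 7 to 11 N at 60.3° of turn. That is the wall of the fourth notch, so I'll hand in while holding here.

```bash
python3 -c "
from bench import ctrl
print(ctrl.hand_in())"
```

```text
the job is handed in; nothing more can be done
None
```

The job is handed in: the bush stands on the blue pad and the blank on the plate, both upright and centred to about 1 mm by the camera, and the fingers hold the lever at the fourth click (about 60.3° from rest by the arm's position); the hand-in gave no verdict back.

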